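# Stand four bench things in their matching drip nests

## Task

Set the bench in order for staining: stand the reagent vial, the brown dropper bottle, the capped specimen cup and the flat dish upright, each flat on the floor of the round metal nest that matches its width (narrowest thing in the narrowest nest, and so on up to the dish in the widest). Keep them upright as you carry them, and leave the small beaker and the roll of tape among them where they are.

Things in the scene. Friction and masses are not known exactly. Their poses are not given: they have to be found in the camera images.
- vial_center (a point): Slim white reagent vial with a black dropper cap, standing: 22 mm in diameter, 107 mm tall, about 0.03 kg; can be gripped anywhere along its height as if a plain 22 mm cylinder. Site: centre of the thing, half-way up; z up, yaw means nothing (round).
- dropper_bottle_center (a point): Brown dropper bottle with a black rubber top, standing: body 32 mm in diameter up to 60 mm height, then a 23 mm neck and a narrow teat, 102 mm tall in all, about 0.07 kg; grip the body 40 to 55 mm up. Site: centre of the thing, half-way up; z up, yaw means nothing (round).
- cup_center (a point): Specimen cup with a white ribbed screw cap that stays on: body 45 mm in diameter up to 51 mm height, cap 51 mm in diameter from there to the top at 64 mm, about 0.03 kg; grip by the cap or the body. Site: centre of the thing, half-way up; z up, yaw means nothing (round).
- dish_center (a point): Flat round dish with its lid on, 60 mm in diameter, 16 mm tall, about 0.02 kg; dish and lid are one piece here; grip across the diameter. In its nest its top stands 19 mm above the bench and the nest's rim 9 mm, so hold it by its upper 8 mm or so, for the fingers do not fit between dish and rim. Site: centre of the thing, half-way up; z up, yaw means nothing (round).
- vial_nest_floor (a point): The narrowest of four round, open-topped plain aluminium drip nests that are fixed to the bench: it fits the vial. Recess 39 mm wide, outside 46 mm, rim 22 mm above the bench. Site: middle of its inner floor (a dark rubber pad), 3 mm above the bench; z up. Nothing else is in it at the start.
- bottle_nest_floor (a point): The second narrowest of four round, open-topped plain aluminium drip nests that are fixed to the bench: it fits the dropper bottle. Recess 49 mm wide, outside 56 mm, rim 16 mm above the bench. Site: middle of its inner floor (a dark rubber pad), 3 mm above the bench; z up. Nothing else is in it at the start.
- cup_nest_floor (a point): The second widest of four round, open-topped plain aluminium drip nests that are fixed to the bench: it fits the specimen cup. Recess 61 mm wide, outside 68 mm, rim 12 mm above the bench. Site: middle of its inner floor (a dark rubber pad), 3 mm above the bench; z up. Nothing else is in it at the start.
- dish_nest_floor (a point): The widest of four round, open-topped plain aluminium drip nests that are fixed to the bench: it fits the flat dish. Recess 76 mm wide, outside 83 mm, rim 9 mm above the bench. Site: middle of its inner floor (a dark rubber pad), 3 mm above the bench; z up. Nothing else is in it at the start.
- beaker_center (a point): Bystander, to be left alone: clear open beaker, 54 mm in diameter, 70 mm tall, loose. Site: centre of the thing, half-way up; z up, yaw means nothing (round).
- tape_roll_center (a point): Bystander, to be left alone: roll of cream tape lying flat, 68 mm in diameter, 19 mm tall, loose. Site: centre of the thing, half-way up; z up, yaw means nothing (round).
Things that resemble listed ones, but are neither listed nor needed, are in the scene too. What is shaped like the part that bears dropper_bottle_center but pink is not meant. What is shaped like the part that bears cup_center but turquoise is not meant.

How it is judged:
By the outcome, as a careful person would: the job done as asked, in the order asked, and still so for the second after the job is handed in, with the robot touching nothing.
It also fails if it takes over 112 s, if anything falls off the work surface, if the arm or the gripper's body presses on something with over 40 N, if the wrist force passes 120 N, or if a joint passes its speed limit or range.

## Robot

A 6-joint arm with a two-finger parallel gripper is mounted at the origin on a cart in front of the work surface, level with it; the furniture and walls round the work are solid. World frame = base frame: x ahead of the robot, y to its left, z up, the work surface at z = 0. Lengths are in m, angles in degrees, forces in N, time in s.
With the tool pointing down it reaches from about 0.375 to 0.75 m from the base axis. Payload 9 kg.
Tool frame: the origin (TCP) lies where the fingers leave the gripper's body, on its centre line; the fingertips stand 73 mm ahead of it and the grasp point (between the pads) lies 54 mm ahead of it (robot.tip_reach is the distance from the TCP to the fingertips, in m); z points along the fingers, y is the direction in which the jaws open and shut (so a half turn about z gives the same grasp; the last joint's range is limited). The gripper opens to 85 mm and grips with 20 to 120 N. Pads are 22 mm wide; open, the fingers measure 114 mm over their backs; the gripper's body (76 mm by 85 mm) begins 54 mm behind the grasp point. The pads swing forward as they close: fully open they stand 13 mm farther back than shut.
Start: joints at [-89.479, 5.964, 5.575, 89.605, 0, 77.527], TCP at [0.135, -0.585, 0.304] pointing down, gripper open.
Joint ranges: [-171.21, 171.21], [-48.23, 106.86], [-62.78, 66.21], [-105.2, 120.99], [-86.42, 89.51], [-180, 180]. Speed limits (degrees/s): [127.2, 127.2, 147.25, 180, 180, 180].

## Interface

Orientations are given as [roll, pitch, yaw] about the fixed x, y, z axes, in that order (R = Rz(yaw) Ry(pitch) Rx(roll)).
In Python, from plant import robot gives the robot as it stands. Calls block until the motion is done:
- robot.move_pose(position, orientation): joint-space move of the TCP to a pose.
- robot.line_to(position, vel=0.15, rotation=None, guard=None): straight line of the TCP; rotation=None keeps the orientation; vel is the mean speed in m/s. With guard (N) it stops when the force on the tool has changed by that much, and returns True; else False.
- robot.goto_joints(angles): joint-space move.
- robot.set_gripper(opening): finger opening in m; the grip force is fixed at half the most; returns when the fingers have stopped.
- robot.pause(seconds).
- robot.ik(position, orientation): joint angles nearest the present ones, or None.
- robot.observe(): the state.
- robot.grab_frame(name): name is "scene" or "top" or "wrist"; returns the picture (400x640x3 uint8, blue, green, red); there is no depth.
- robot.get_calibration(name): a dict with "vertical_fov" (degrees; the focal length in pixels is half the picture's height over the tangent of half this angle, whatever the lens; pixels are square), "cx", "cy" (the principal point, pixels), "rvec" (rotation vector, rad) and "tvec" (3), from world to camera coordinates, as OpenCV has them. Camera axes: x right, y down, z forward; pixel columns grow to the right and rows downward; lengths in m; the calibration is good to about 2 mm. A picture is of the moment at which its call begins: read the wrist's pose just before it. get_calibration takes no time and is no camera call; for the wrist camera it gives the pose at the moment of the call.
A pose or a line that the arm cannot do raises robot.IKError and nothing moves.
- robot.job_done(): hands the job in, once; it reports no verdict.
The state is a dict: "time": time; "q": joint angles; "qvel": joint speeds; "joint_torque": joint torques, N m; "tool_pos": TCP position; "tcp_rot": TCP orientation; "ft_force": force on the tool from outside, world axes, zero at the start; "torque": the same for the moment, N m; "gripper_width": finger opening in m.
Only numpy, scipy, OpenCV 4.12 (cv2) and the standard library are available. Lean on these libraries where they do the work, as an engineer would, in place of code of your own. Each camera call takes 0.05 s, during which the arm holds its last target.

## Working session

There is one attempt and no reset: what is moved stays moved. The work goes in short steps, each a Python script; the robot and the scene stay as the last script left them, time stands still between calls to the robot, and variables do not carry over. Pictures are saved under pics/ and viewed, and the job is handed in when it is done.

```bash
mkdir -p pics; ls; python3 - <<'E'
from plant import robot
import cv2
for n in("scene","top","wrist"):
    c=robot.get_calibration(n);print(n,c)
    cv2.imwrite(f"pics/{n}0.png",robot.grab_frame(n))
s=robot.observe();print(s)
E
```

```text
pics
scene {'vertical_fov': 46.490110955148644, 'cx': 321.1651200044224, 'cy': 199.34208092996926, 'rvec': array([ 1.99636075, -1.20750794,  0.53226881]), 'tvec': array([-0.31857005,  0.35540921,  1.11982714])}
top {'vertical_fov': 55.32317322128277, 'cx': 320.42904904457157, 'cy': 194.0737161983778, 'rvec': array([ 2.18475408, -2.16940401,  0.08303487]), 'tvec': array([-0.06831319,  0.55128853,  1.16192998])}
wrist {'vertical_fov': 71.22364840971922, 'cx': 320.66696189754265, 'cy': 199.24286602370856, 'rvec': array([-2.25855689,  1.79568051,  0.28248298]), 'tvec': array([-0.59952743, -0.03933219,  0.37876025])}
{'time': 0.15, 'q': array([-8.94802154e+01,  5.99148973e+00,  5.53785691e+00,  8.96057360e+01,
        4.30203567e-04,  7.75277299e+01]), 'qvel': array([-0.08741719, -0.13815666,  0.1187923 ,  0.05738722,  0.01739704,
       -0.01266668]), 'joint_torque': array([ 4.25191116e-03, -5.57354379e+01,  5.04007065e+01,  1.25845082e-02,
       -2.27485630e-04,  1.01701551e-05]), 'tool_pos': array([ 0.13490928, -0.58444645,  0.30329886]), 'tcp_rot': array([-1.79942125e+02, -1.32417519e-02,  1.29920477e+01]), 'ft_force': array([0.0678358 , 0.50021217, 0.7926098 ]), 'torque': array([ 0.02154286, -0.05103068,  0.02257715]), 'gripper_width': 0.08540587678803488}
```

View pics/scene0.png

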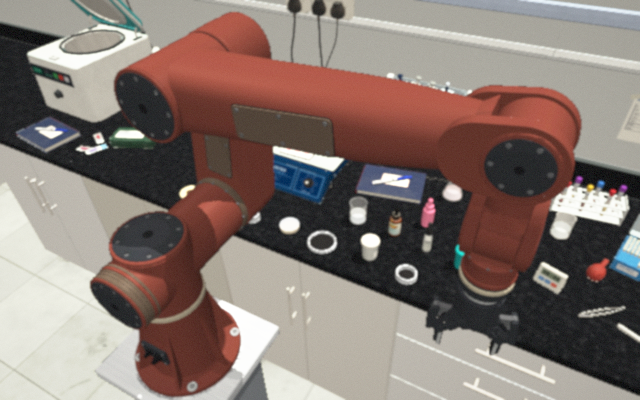

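View pics/top0.png

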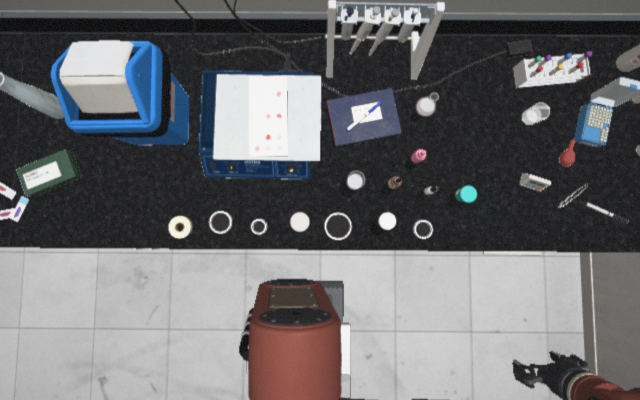

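View pics/wrist0.png

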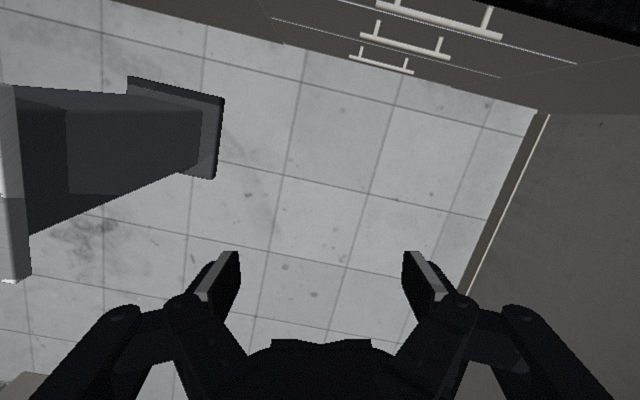

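The top view shows these pixels:
- **Nests:** rings at (220,222), (259,227), (338,226) and (423,229).
- **Dish:** (300,222). The tape at (180,227) could be mistaken for it.
- **Cup:** white at (388,221). The turquoise one at (467,194) is a decoy, and the beaker at (356,180) and the jar at (427,105) could also be taken for it.
- **Bottle:** brown at (395,183). The pink one at (419,156) is a decoy.
- **Vial:** (431,189).

I'll check this in a close crop and measure.

```bash
cat > h.py <<'E'
import numpy as np, cv2
def cam(c):
    R=cv2.Rodrigues(np.array(c["rvec"]))[0];t=np.array(c["tvec"]).ravel()
    f=200/np.tan(np.radians(c["vertical_fov"]/2));return R,t,f
def ray(c,u,v,z):
    R,t,f=cam(c);o=-R.T@t;d=R.T@np.array([(u-c["cx"])/f,(v-c["cy"])/f,1])
    return o+d*(z-o[2])/d[2]
def proj(c,p):
    R,t,f=cam(c);q=R@np.array(p)+t;return np.array([q[0]/q[2]*f+c["cx"],q[1]/q[2]*f+c["cy"]])
E
python3 - <<'E'
from plant import robot
from h import *
c=robot.get_calibration("top");R,t,f=cam(c);print("cam",-R.T@t,f)
im=cv2.imread("pics/top0.png")
cv2.imwrite("pics/topcrop.png",cv2.resize(im[140:250,160:500],None,fx=2.35,fy=2.35,interpolation=cv2.INTER_CUBIC))
g=im.min(2)
g2=im.max(2)
m=(g2>100).astype(np.uint8)
n,l,s,ce=cv2.connectedComponentsWithStats(m[140:245,160:500])
for i in range(1,n):
    x,y,w,h,a=s[i]
    if a<15: continue
    u=x+160+(w-1)/2;v=y+140+(h-1)/2
    print((u,v),w,h,a,"z0",ray(c,u,v,0).round(4)[:2],"mm/px",np.round(ray(c,u+1,v,0)-ray(c,u,v,0),4)[:2], "z.06",ray(c,u,v,.06).round(4)[:2])
E
```

```text
cam [ 0.45515346 -0.07120475  1.20267711] 381.56521120968233
(np.float64(173.5), np.float64(142.0)) 28 5 102 z0 [0.7178 0.4078] mm/px [ 0.     -0.0032] z.06 [0.7047 0.3839]
(np.float64(266.0), np.float64(158.0)) 109 37 2365 z0 [0.6678 0.1101] mm/px [ 0.     -0.0032] z.06 [0.6572 0.1011]
(np.float64(348.0), np.float64(142.0)) 27 5 80 z0 [ 0.7212 -0.1512] mm/px [ 0.     -0.0032] z.06 [ 0.708  -0.1472]
(np.float64(418.5), np.float64(155.5)) 16 14 158 z0 [ 0.679  -0.3757] mm/px [ 0.     -0.0032] z.06 [ 0.6678 -0.3605]
(np.float64(280.5), np.float64(171.5)) 8 10 18 z0 [0.6247 0.0632] mm/px [ 0.     -0.0032] z.06 [0.6163 0.0565]
(np.float64(355.5), np.float64(180.0)) 18 19 260 z0 [ 0.5991 -0.1752] mm/px [ 0.     -0.0032] z.06 [ 0.5919 -0.17  ]
(np.float64(291.0), np.float64(175.0)) 11 3 24 z0 [0.6137 0.0296] mm/px [ 0.     -0.0032] z.06 [0.6058 0.0246]
(np.float64(393.0), np.float64(181.5)) 11 12 57 z0 [ 0.5951 -0.2939] mm/px [ 0.     -0.0032] z.06 [ 0.5881 -0.2828]
(np.float64(466.0), np.float64(193.5)) 21 18 268 z0 [ 0.5585 -0.5238] mm/px [ 0.     -0.0032] z.06 [ 0.5534 -0.5012]
(np.floa
[... 210 characters left out ...]
 0.2351]
(np.float64(299.5), np.float64(221.5)) 20 20 324 z0 [0.4666 0.0009] mm/px [ 0.     -0.0031] z.06 [ 0.466  -0.0027]
(np.float64(337.5), np.float64(226.0)) 28 29 240 z0 [ 0.4534 -0.1186] mm/px [ 0.     -0.0031] z.06 [ 0.4535 -0.1163]
(np.float64(387.0), np.float64(220.5)) 19 18 264 z0 [ 0.4717 -0.2741] mm/px [ 0.     -0.0031] z.06 [ 0.4709 -0.2639]
(np.float64(179.5), np.float64(227.0)) 24 23 414 z0 [0.4466 0.3784] mm/px [ 0.     -0.0032] z.06 [0.447  0.3559]
(np.float64(258.5), np.float64(226.5)) 18 16 137 z0 [0.45   0.1296] mm/px [ 0.     -0.0031] z.06 [0.4502 0.1196]
(np.float64(422.5), np.float64(229.0)) 20 19 169 z0 [ 0.4459 -0.3851] mm/px [ 0.     -0.0031] z.06 [ 0.4464 -0.3694]
```

View pics/topcrop.png

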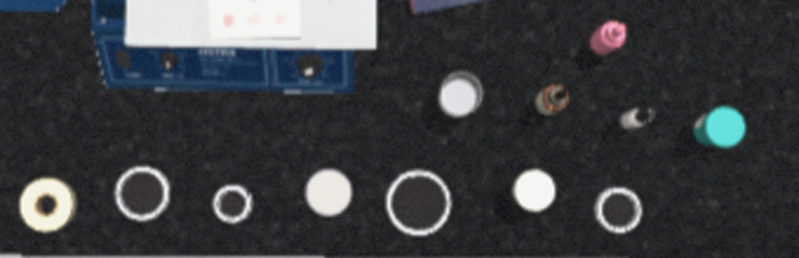

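The crop confirms the choices: the brown (not pink) bottle, the white (not turquoise) cup, the solid dish (not the tape ring) and the slim vial. Ring widths of 16–18, 19–20, 23 and 28 px at about 3.1 mm each give vial nest (259,227), bottle nest (423,229), cup nest (220,222) and dish nest (338,226). Next I'll refine with the wrist camera.

```bash
python3 - <<'E'
from plant import robot
from h import *
print(robot.tip_reach)
robot.move_pose([0.5,-0.33,0.34],[180,0,90])
c=robot.get_calibration("wrist");im=robot.grab_frame("wrist")
R,t,f=cam(c);s=robot.observe()
print("cam",-R.T@t,R[2],s["tool_pos"],s["q"],s["time"])
np.save("w1.npy",c,allow_pickle=True);cv2.imwrite("pics/w1.png",im)
E
```

```text
0.0726
cam [ 0.50002989 -0.25251792  0.40864952] [-0.00155235 -0.30574735 -0.95211142] [ 0.49936599 -0.33096711  0.33978716] [-4.60245639e+01  6.49677539e+00  9.88458841e+00  9.34011482e+01
 -1.10432713e-02  4.40976985e+01] 1.8417
```

View pics/w1.png

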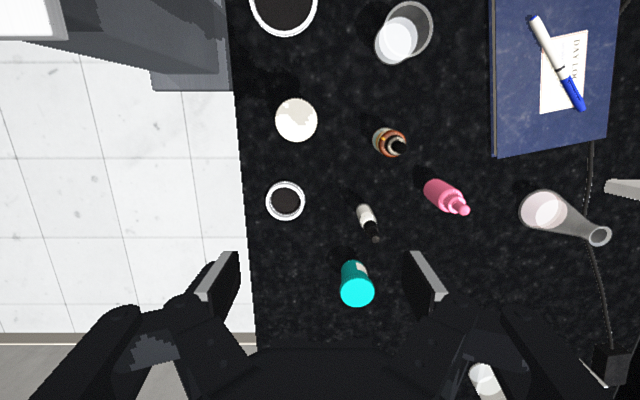

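The wrist view shows the vial from (363,207) at its base to (376,238) at its cap, and the brown bottle at (388,142). The cup top is at (296,120), the bottle nest ring at (285,201), the turquoise cup at (357,285) and the pink bottle at (446,197). I'll measure by segmenting.

```bash
python3 - <<'E'
from h import *
from plant import robot
c=np.load("w1.npy",allow_pickle=True).item();im=cv2.imread("pics/w1.png")
t=cv2.imread("pics/top0.png")
a=cv2.resize(im[95:250,265:420],None,fx=3.8,fy=3.8,interpolation=cv2.INTER_CUBIC);cv2.imwrite("pics/w1c.png",a)
g=im.max(2)
m=(g>110).astype(np.uint8)
def comp(x0,y0,x1,y1,m):
    mm=np.zeros_like(m);mm[y0:y1,x0:x1]=m[y0:y1,x0:x1]
    cs,_=cv2.findContours(mm,cv2.RETR_EXTERNAL,cv2.CHAIN_APPROX_NONE);return max(cs,key=cv2.contourArea)
k=comp(262,175,312,225,m);e=cv2.fitEllipse(k);print("bottlenest",e,ray(c,*e[0],.016))
k=comp(270,90,322,145,m);e=cv2.fitEllipse(k);print("cup",e,ray(c,*e[0],.064),ray(c,*e[0],.06))
k=comp(350,195,372,228,m);r=cv2.minAreaRect(k);print("vial white",r,cv2.boxPoints(r))
for z in(0,.03,.05,.107):print(z,ray(c,*r[0],z))
E
```

```text
bottlenest ((284.9036865234375, 200.59344482421875), (38.767024993896484, 39.07109069824219), 35.825294494628906) [ 0.44647792 -0.38064604  0.016     ]
cup ((295.81634521484375, 119.67952728271484), (41.748172760009766, 43.45085906982422), 163.86181640625) [ 0.47010028 -0.26390266  0.064     ] [ 0.46975292 -0.26403479  0.06      ]
vial white ((364.70001220703125, 214.60000610351562), (21.819717407226562, 14.230249404907227), 71.56505584716797) [[354.5     206.5    ]
 [368.      202.     ]
 [374.90002 222.70001]
 [361.40002 227.20001]]
0 [ 0.56821088 -0.4090572   0.        ]
0.03 [ 0.56320554 -0.39756525  0.03      ]
0.05 [ 0.55986865 -0.38990396  0.05      ]
0.107 [ 0.5503585  -0.36806926  0.107     ]
```

View pics/w1c.png

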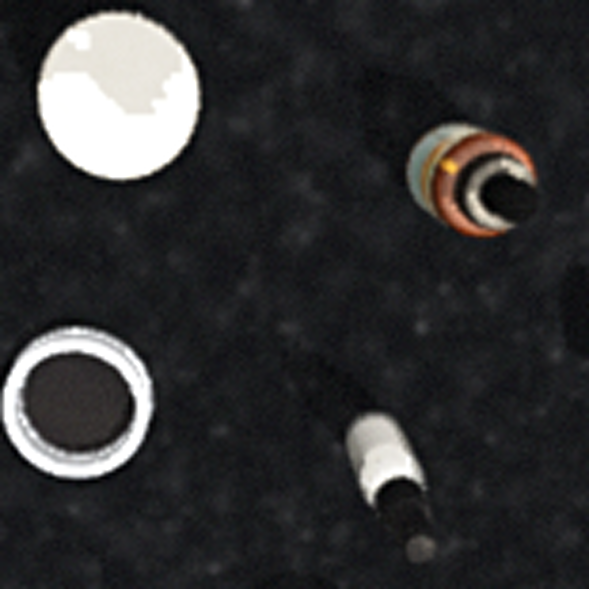

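```bash
python3 - <<'E'
from h import *
from plant import robot
c=np.load("w1.npy",allow_pickle=True).item();T=robot.get_calibration("top")
q=lambda x,y:(x/3.8+265-.37,y/3.8+95-.37)
print("vial tip",q(420,547),ray(c,*q(420,547),.107))
print("vial base edge",ray(c,*q(371,414),0))
print("bottle shoulder",ray(c,*q(484,187),.06),"teat",ray(c,*q(512,199),.102))
for n,p in dict(vial=ray(c,*q(420,547),.107),bot=ray(c,*q(512,199),.102)).items():
    print(n,"in top pic tip",proj(T,p),"base",proj(T,[p[0],p[1],0]))
# others from top
print("vialnest",ray(T,258.5,226.5,.02),"cupnest",ray(T,220,222,.011),"dishnest",ray(T,337.5,226,.008),"dish",ray(T,299.5,221.5,.014),"botnest",ray(T,422.5,229,.014),"cup",ray(T,387,220.5,.062))
t=cv2.imread("pics/top0.png")
cv2.imwrite("pics/t2.png",cv2.resize(t[165:205,375:455],None,fx=8,fy=8,interpolation=cv2.INTER_CUBIC))
E
```

```text
vial tip (375.1563157894737, 238.57736842105263) [ 0.56420121 -0.3985415   0.107     ]
vial base edge [ 0.56359547 -0.39085018  0.        ]
bottle shoulder [ 0.58748424 -0.29286163  0.06      ] teat [ 0.58522102 -0.2914045   0.102     ]
vial in top pic tip [436.30454338 188.16012185] base [426.22973481 191.44669529]
bot in top pic tip [398.65132536 180.86289033] base [392.2344952  184.60394216]
vialnest [0.45007638 0.12628196 0.02      ] cupnest [0.46314733 0.24825838 0.011     ] dishnest [ 0.45337361 -0.11831853  0.008     ] dish [4.66462750e-01 5.59181707e-05 1.40000000e-02] botnest [ 0.44603443 -0.38140095  0.014     ] cup [ 0.4708588  -0.26360061  0.062     ]
```

View pics/t2.png

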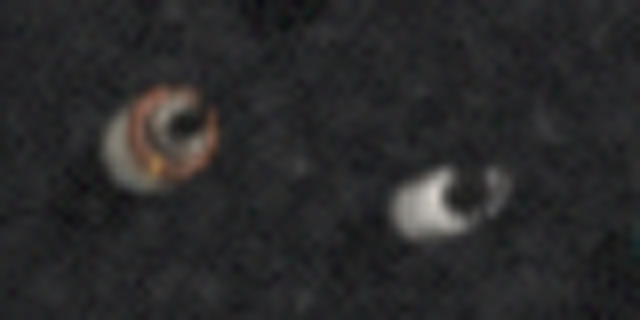

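Both views agree: the vial is at (0.564,-0.399) and the bottle at (0.586,-0.292). The vial goes first. A wrist look at the left-hand nests comes on the way.

```bash
cat >> h.py <<'E'
from plant import robot
D=[180,0,90]
def st(tag):
    s=robot.observe();print(tag,"t",round(s["time"],2),"tcp",s["tool_pos"].round(4),"rot",s["tcp_rot"].round(1),"w",round(s["gripper_width"],4),"F",s["ft_force"].round(1));return s
def pick(x,y,zt,op,hi):
    robot.set_gripper(op)
    robot.move_pose([x,y,hi],D)
    robot.line_to([x,y,zt],vel=.15); st("down")
    robot.set_gripper(0.0) ; st("closed")
    robot.line_to([x,y,hi],vel=.15); st("lifted")
def place(x,y,zt,hi,op):
    # zt: tcp height at which bottom just touches nest floor
    robot.move_pose([x,y,hi],D)
    robot.line_to([x,y,zt+.012],vel=.15); robot.pause(.2); st("above")
    g=robot.line_to([x,y,zt-.002],vel=.03,guard=4); print("guard",g); st("placed")
    robot.set_gripper(op); st("open")
    robot.line_to([x,y,hi],vel=.15)
def look(n,name="wrist"):
    c=robot.get_calibration(name);im=robot.grab_frame(name)
    np.save(n+".npy",c,allow_pickle=True);cv2.imwrite(f"pics/{n}.png",im)
E
python3 - <<'E'
from h import *
pick(.564,-.399,.129,.055,.255)
look("w2")
robot.move_pose([.45,.06,.30],D); st("look")
look("w3")
E
```

```text
down t 3.82 tcp [ 0.5645 -0.3994  0.1306] rot [1.799e+02 1.000e-01 9.000e+01] w 0.0548 F [-0.2  0.4  0.6]
closed t 4.22 tcp [ 0.5644 -0.3994  0.1301] rot [1.799e+02 1.000e-01 9.000e+01] w 0.0212 F [ 0.3 -0.3  4.9]
lifted t 5.21 tcp [ 0.5637 -0.3987  0.2536] rot [-1.799e+02 -1.000e-01  9.000e+01] w 0.0214 F [-0.5 -0.6 -0.2]
look t 6.99 tcp [0.4504 0.0594 0.3   ] rot [180.    0.   89.9] w 0.0213 F [ 0.2 -0.9 -0.8]
```

View pics/w2.png

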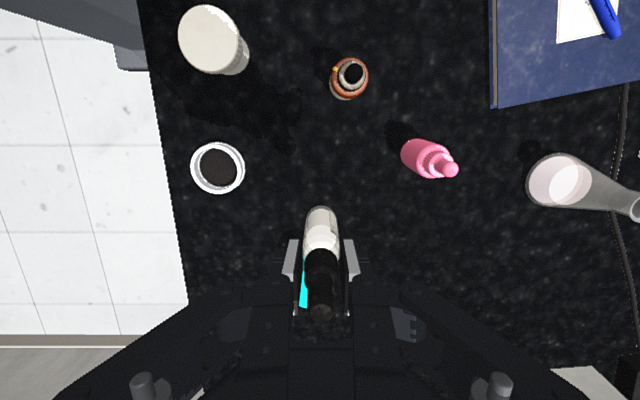

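View pics/w3.png

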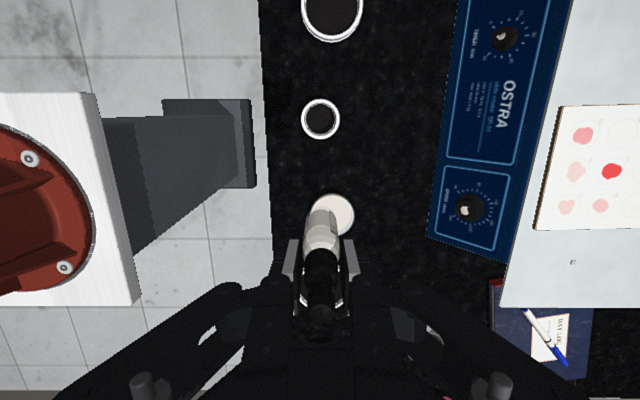

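The vial is held upright between the pads at about (321,255). The vial nest ring is at (321,119), the cup nest at (332,8), and the dish is behind the vial at (330,213). I'll check the vial nest position, then place.

```bash
python3 - <<'E'
from h import *
c=np.load("w3.npy",allow_pickle=True).item();im=cv2.imread("pics/w3.png")
m=(im.max(2)>110).astype(np.uint8);mm=np.zeros_like(m);mm[90:148,290:350]=m[90:148,290:350]
cs,_=cv2.findContours(mm,cv2.RETR_EXTERNAL,cv2.CHAIN_APPROX_NONE);e=cv2.fitEllipse(max(cs,key=cv2.contourArea))
p=ray(c,*e[0],.020);print(e,p)
if np.hypot(*(p[:2]-[.4501,.1263]))<.005:
    x,y=(p[:2]+[.4501,.1263])/2
    place(x,y,.130+.003,.255,.05)
    robot.move_pose([.45,.06,.30],D); look("w4")
E
```

```text
((319.97216796875, 118.58524322509766), (38.32838821411133, 39.63512420654297), 177.6700439453125) [0.44981069 0.12735627 0.02      ]
above t 8.54 tcp [0.4505 0.1268 0.146 ] rot [179.9   0.   90. ] w 0.0215 F [-0.1 -0.3 -0.2]
guard True
placed t 8.97 tcp [0.4501 0.1268 0.1331] rot [180.   0.  90.] w 0.0211 F [-0.1 -1.6  3.9]
open t 9.36 tcp [0.4496 0.1269 0.1326] rot [-179.9   -0.    90. ] w 0.0502 F [-0.2  0.8  0. ]
```

View pics/w4.png

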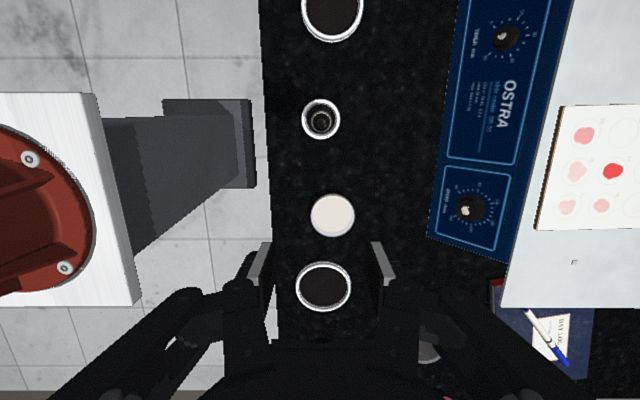

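The vial stands in its nest at (321,120), cap centred. The dish is at (332,214) and the dish nest at (323,287). The bottle is next.

```bash
python3 - <<'E'
from h import *
c=np.load("w4.npy",allow_pickle=True).item();im=cv2.imread("pics/w4.png")
m=(im.max(2)>110).astype(np.uint8)
for n,(a,b,x,y),z in(("dish",(300,185,365,245),.014),("dishnest",(290,255,357,318),.008)):
    mm=np.zeros_like(m);mm[b:y,a:x]=m[b:y,a:x]
    cs,_=cv2.findContours(mm,cv2.RETR_EXTERNAL,cv2.CHAIN_APPROX_NONE);e=cv2.fitEllipse(max(cs,key=cv2.contourArea))
    print(n,e,ray(c,*e[0],z))
pick(.586,-.292,.106,.065,.24)
look("w5")
place(.4462,-.381,.106+.003,.24,.065)
robot.move_pose([.47,-.36,.33],D); look("w6")
E
```

```text
dish ((332.1965637207031, 215.30897521972656), (41.61384201049805, 43.068782806396484), 81.7201156616211) [0.46563179 0.00102683 0.014     ]
dishnest ((322.91571044921875, 286.2976989746094), (49.376014709472656, 55.10942459106445), 87.48072052001953) [ 0.45317705 -0.11567617  0.008     ]
down t 13.56 tcp [ 0.5866 -0.2923  0.1073] rot [1.799e+02 1.000e-01 9.000e+01] w 0.065 F [-0.7 -0.3  0.6]
closed t 13.97 tcp [ 0.5865 -0.2924  0.1071] rot [1.799e+02 1.000e-01 9.000e+01] w 0.0306 F [-1.1  0.1  5.3]
lifted t 15.01 tcp [ 0.5856 -0.2917  0.2386] rot [-1.799e+02 -1.000e-01  9.000e+01] w 0.0308 F [-0.2 -0.4 -1.1]
above t 16.9 tcp [ 0.4466 -0.3815  0.1221] rot [1.799e+02 1.000e-01 9.000e+01] w 0.0306 F [ 0.2  0.8 -1.4]
guard True
placed t 17.31 tcp [ 0.4463 -0.3813  0.1101] rot [180.   0.  90.] w 0.0305 F [-0.1  0.6  5. ]
open t 17.73 tcp [ 0.446  -0.3807  0.1093] rot [-180.   -0.   90.] w 0.065 F [ 0.2 -0.3 -0.8]
```

View pics/w5.png

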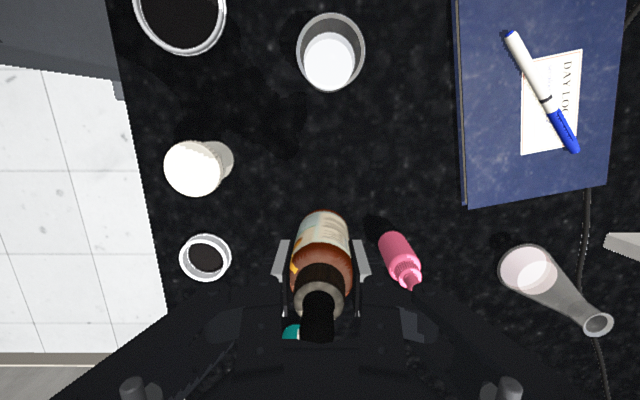

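View pics/w6.png

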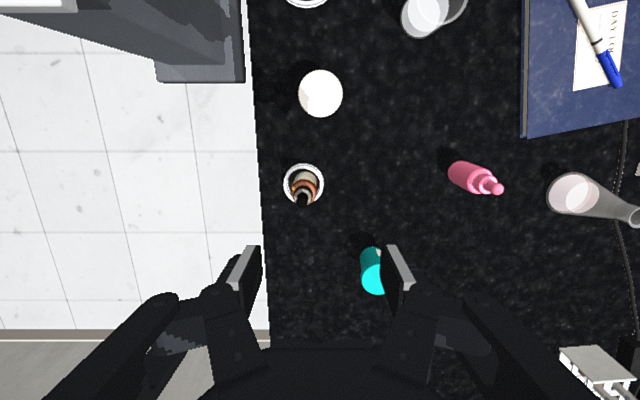

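The bottle was held upright (w5) and now stands in its nest at (303,185) in w6. The cup top is at (320,93), unmoved. The cup is next.

```bash
python3 - <<'E'
from h import *
pick(.470,-.264,.107,.078,.24)
look("w7")
robot.move_pose([.46,.18,.27],D); robot.pause(.1)
look("w8")
c=np.load("w8.npy",allow_pickle=True).item();im=cv2.imread("pics/w8.png")
print("expect nest px",proj(c,[.4631,.2483,.011]))
E
```

```text
down t 21.18 tcp [ 0.4705 -0.2646  0.1081] rot [1.799e+02 1.000e-01 9.000e+01] w 0.078 F [-0.  -1.   1.2]
closed t 21.56 tcp [ 0.4705 -0.2645  0.1083] rot [1.799e+02 1.000e-01 9.000e+01] w 0.049 F [-1.   0.1  4.8]
lifted t 22.59 tcp [ 0.4697 -0.2637  0.2388] rot [-1.799e+02 -1.000e-01  9.000e+01] w 0.0493 F [-1.2 -0.2 -0.7]
expect nest px [322.89746704 118.09899627]
```

View pics/w7.png

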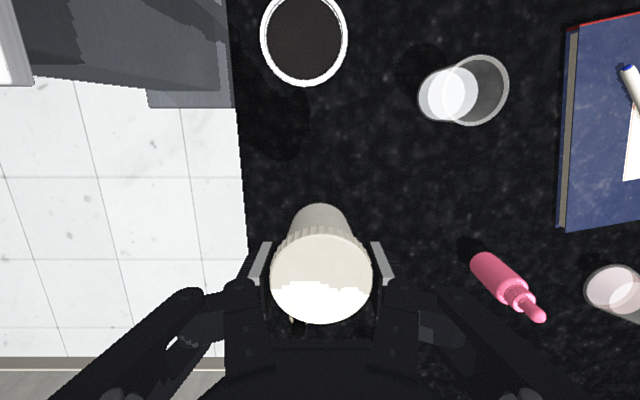

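View pics/w8.png

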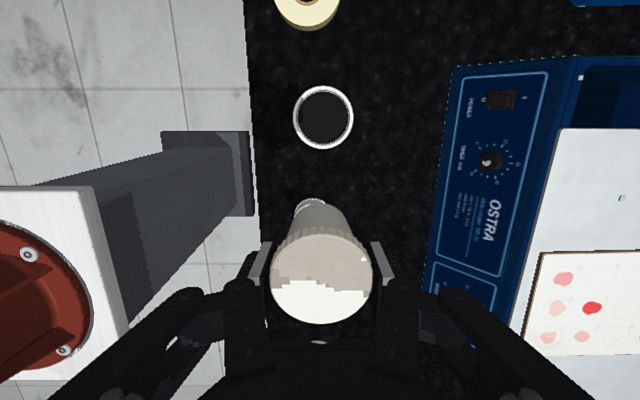

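The cup is upright in the grip. The cup nest ring is at (323,118), exactly where predicted, so I'll place it.

```bash
python3 - <<'E'
from h import *
place(.4631,.2483,.1083+.003,.25,.078)
robot.move_pose([.46,.16,.30],D); look("w9")
robot.move_pose([.46,-.055,.28],D); robot.pause(.2); look("w10")
E
```

```text
above t 26.0 tcp [0.4636 0.2485 0.1243] rot [179.9  -0.   90. ] w 0.0493 F [ 0.5  0.5 -1.3]
guard True
placed t 26.43 tcp [0.4631 0.2484 0.1113] rot [180.  -0.  90.] w 0.0492 F [-0.6  0.   5.9]
open t 26.82 tcp [0.4627 0.2482 0.1108] rot [-179.9    0.    90. ] w 0.0778 F [0.3 0.2 0.2]
```

View pics/w9.png

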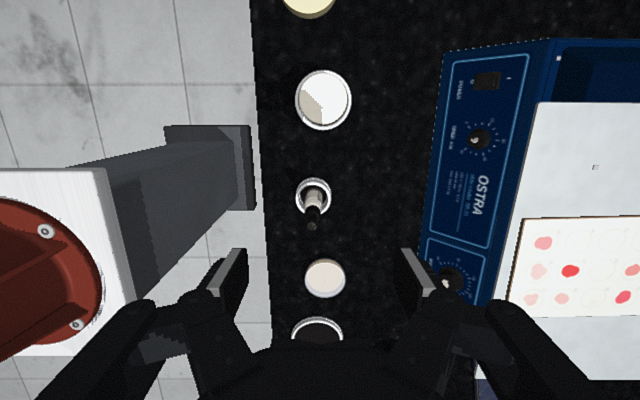

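View pics/w10.png

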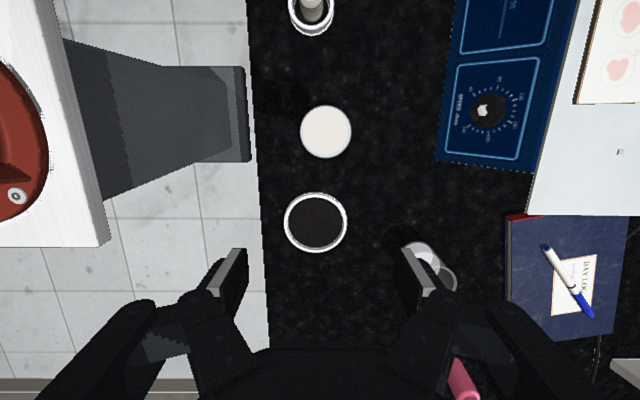

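The cup is in its nest at (323,100) and the vial is upright at (313,198). The dish is at (326,132) and its nest at (316,222) in w10. Next I'll measure those two, then touch the bench between them with the jaws at 60 mm to learn the true tip height at that opening.

```bash
python3 - <<'E'
from h import *
c=np.load("w10.npy",allow_pickle=True).item();im=cv2.imread("pics/w10.png")
m=(im.max(2)>110).astype(np.uint8)
for n,(a,b,x,y),z in(("dish",(290,95,365,170),.014),("dishnest",(275,185,357,258),.008)):
    mm=np.zeros_like(m);mm[b:y,a:x]=m[b:y,a:x]
    cs,_=cv2.findContours(mm,cv2.RETR_EXTERNAL,cv2.CHAIN_APPROX_NONE);e=cv2.fitEllipse(max(cs,key=cv2.contourArea))
    print(n,np.round(e[0],1),np.round(e[1],1),ray(c,*e[0],z).round(4))
robot.set_gripper(.059)
robot.move_pose([.46,-.053,.13],D)
robot.line_to([.46,-.053,.085],vel=.1); robot.pause(.2); st("pre")
g=robot.line_to([.46,-.053,.055],vel=.02,guard=4); print(g); st("touch")
robot.line_to([.46,-.053,.12],vel=.1)
E
```

```text
dish [325.2 131.4] [50.5 51.6] [4.656e-01 4.000e-04 1.400e-02]
dishnest [315.  222.1] [59.9 62.9] [ 0.4532 -0.1164  0.008 ]
pre t 31.33 tcp [ 0.4605 -0.0532  0.0859] rot [179.9   0.   90. ] w 0.0586 F [ 0.4 -0.  -0.2]
True
touch t 32.24 tcp [ 0.46   -0.053   0.0678] rot [-180.   -0.   90.] w 0.0591 F [-1.9  1.4  7.6]
```

The tips touch at TCP z=0.068, so I'll grip at 0.0765, which puts them about 8.5 to 9 mm above the bench.

```bash
python3 - <<'E'
from h import *
x,y=.4659,.0004
robot.set_gripper(.08)
robot.move_pose([x,y,.14],D)
robot.line_to([x,y,.0765],vel=.1); robot.pause(.3); st("down")
robot.set_gripper(0.0); st("closed")
robot.line_to([x,y,.16],vel=.1); robot.pause(.2); st("lift"); look("w11")
E
```

```text
down t 34.68 tcp [4.662e-01 3.000e-04 7.700e-02] rot [180.   0.  90.] w 0.0801 F [-0.1 -0.   0.6]
closed t 35.03 tcp [4.663e-01 4.000e-04 7.740e-02] rot [180.   0.  90.] w 0.0574 F [-2.6  0.7  8.5]
lift t 36.22 tcp [0.4656 0.0005 0.1594] rot [-179.9   -0.    90. ] w 0.0573 F [-0.2  0.1  0.3]
```

View pics/w11.png

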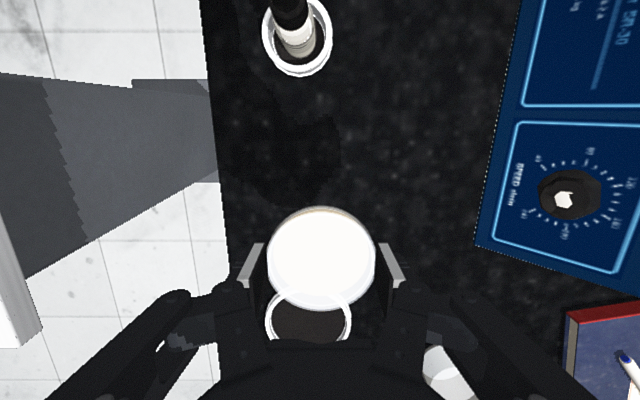

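The dish is held level in the pads at (321,258). I'll place it.

```bash
python3 - <<'E'
from h import *
place(.4532,-.1168,.0804,.16,.078)
robot.move_pose([.46,-.22,.32],D); look("w12")
robot.move_pose([.30,-.45,.32],D); robot.pause(.2); st("away")
look("t3","top"); look("s3","scene")
T=robot.get_calibration("top");im=cv2.imread("pics/t3.png")
cv2.imwrite("pics/t3c.png",cv2.resize(im[140:250,160:500],None,fx=2.35,fy=2.35,interpolation=cv2.INTER_CUBIC))
E
```

```text
above t 37.61 tcp [ 0.4539 -0.1171  0.0936] rot [1.799e+02 1.000e-01 9.000e+01] w 0.0573 F [ 0.6  0.1 -1.4]
guard True
placed t 38.03 tcp [ 0.4533 -0.1169  0.0805] rot [180.   0.  90.] w 0.057 F [0.1 0.9 6.2]
open t 38.38 tcp [ 0.4528 -0.1166  0.08  ] rot [-180.   -0.   90.] w 0.0781 F [ 0.2 -0.7  0.5]
away t 41.17 tcp [ 0.301  -0.4492  0.3201] rot [180.    0.   90.1] w 0.0779 F [-0.3  0.2 -0.3]
```

View pics/w12.png

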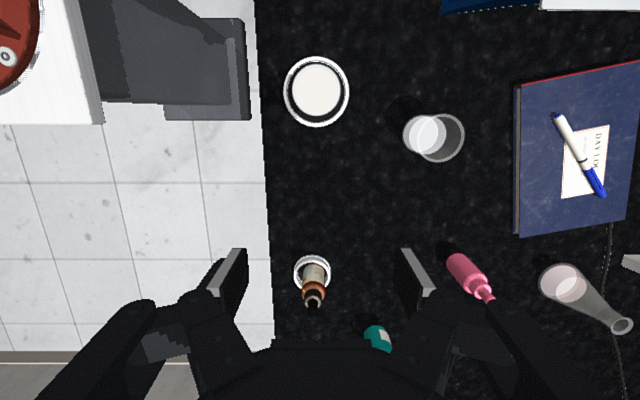

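View pics/t3c.png

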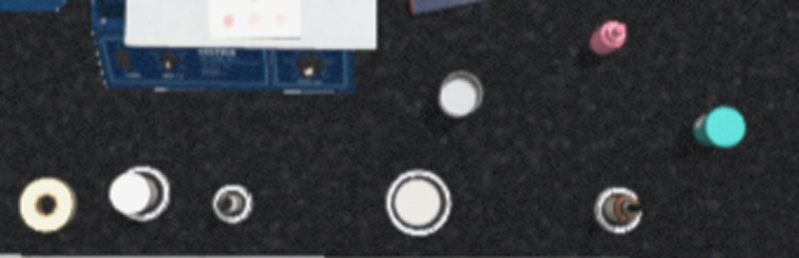

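View pics/s3.png

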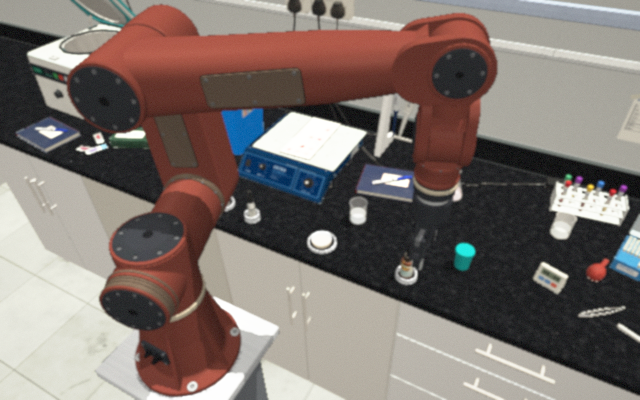

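In the final pictures the dish is concentric in its nest (316,91 in w12). The bottle is upright in its nest at (312,275). In the top crop, the cup and vial stand in their rings, and their lean outward matches parallax (expected about 13 px for the cup, seen about 11). The beaker, tape, pink bottle and turquoise cup are at their starting pixels.

```bash
python3 - <<'E'
from h import *
robot.job_done(); print("done")
E
```

```text
the job is handed in; nothing more can be done
done
```

The vial, brown dropper bottle, white-capped cup and dish are each standing in their matching nests, placed in that order, and the job is handed in. It took about 41 s of robot time.

- **Seating:** Each thing touched its nest floor within about 1 mm of the expected height, with about 4–6 N of contact force. The final wrist and top views show all four upright inside their rings.
- **Left alone:** The beaker, tape, pink bottle and turquoise cup show at the same pixels as at the start.
- **Checks:** The gripper ended open and well clear of everything. None of my checks failed; the wrist and top views agreed to within about 3 mm.

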